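# Space and hold down the lift-out tile of a fume cupboard floor

### The arm

A 6-joint arm with a two-finger parallel gripper is mounted at the origin on the work surface. World frame = base frame: x ahead of the robot, y to its left, z up, the work surface at z = 0. Lengths are in m, angles in degrees, forces in N, time in s.
With the tool pointing down it reaches from about 0.35 to 0.975 m from the base axis. Payload 17.4 kg.
Tool frame: the origin (TCP) lies between the finger pads; the fingertips stand 8 mm ahead of it and the grasp point (between the pads) lies 11 mm behind it (r.nose_length is the distance from the TCP to the fingertips, in m); z points along the fingers, y is the line along which they close (so a half turn about z gives the same grasp; the last joint's range is limited). The gripper opens to 85 mm and grips with 20 to 120 N. Pads are 22 mm wide; open, the fingers measure 114 mm over their backs; the gripper's body (76 mm by 85 mm) begins 54 mm behind the grasp point. The pads swing forward as they close: fully open they stand 13 mm farther back than shut.
Start: joints at [72.949, 6.646, 82.598, -0, 90.757, -2.166], TCP at [0.173, 0.652, 0.239] pointing down, gripper open.
Joint ranges: [-162.19, 162.19], [-47.58, 125.68], [4.15, 143.07], [-65.23, 245.23], [0.69, 171.88], [-170.13, 170.13]. Speed limits (degrees/s): [108.29, 108.29, 127.2, 180, 180, 180].

### API

Orientations are given as a 3x3 rotation matrix whose columns are the frame's x, y, z axes.
In Python, from bench import r, get_image, job, masks_of, spot_point gives the robot as it stands. The module is installed in compiled form; this text tells all that it offers.
- The arm moves only by the tool play_rows, never from a script. Its argument "plan" is a list that holds one entry, the list of rows, each a list of 7 numbers: the shift along the world's x, y, z in mm, then the turn, a rotation vector about the world's x, y, z in rad, then the gripper command: -1 is shut, 1 is fully open, values between are in proportion. A call has 1 to 20 rows; each row shifts and turns the commanded pose from where the row before left it; what a row does not reach is not made up. A row lasts 1/8 s, in which the tool goes at most 62.5 mm and 10.7 degrees, less where a joint would pass 70% of its speed; a pose out of reach is approached as far as the arm can. A call is refused whole if a number of a shift passes 62.5 or a number of a turn 0.188, either way. A call with a gripper value outside its range is refused whole. The fingers move at their own pace and stop on an object; "newtons" is the grip in N (left out, the last holds). Time passes only in rows, so rows that do not move let the fingers close. It gives the time, the measured TCP pose, the force, the opening and the grip force at its end, in the units of the state.
- r.read_state(): the state, without advancing time (a new reading comes with each control period).
- get_image(name): name is "scene" or "top"; returns a dict with "frame" (420x560x3 uint8, red, green, blue), "z_map" (420x560 float32, m along the optical axis (not along the pixel's ray), 0 where there is no reading), "camera_matrix" (3x3 intrinsics, pixels), "k1" (the pictures are not rectified: a ray, as slopes to the right and down, at radius r is drawn at 1 + k1 r^2 times it, then the intrinsics apply), "rvec" (rotation vector, rad) and "tvec" (3), from world to camera coordinates, as OpenCV has them. Camera axes: x right, y down, z forward; pixel columns grow to the right and rows downward; lengths in m; the calibration is good to about 2 mm. A picture is of the moment at which its call begins.
- job.close_job(): hands the job in; it is judged then, once.
Trained networks look in a picture, given as the dict that the camera call returned (one of the last four; its "shot" number tells which), for a name from the list of things; names that differ only in an ending like _2 or _b are one class to them, and where a whole thing is asked for, a point or a joint stands for the part that bears it (a point fixed in the world has none). Each returns a list of dicts, best first, with "confidence" (0 to 1); they miss things now and then, are a little off and sometimes report something else, mostly with a low value. They report only what shows in the picture. A call takes as long as a camera call. They do not tell look-alikes from the thing itself.
- masks_of(picture, name): "region" (420x560 bool, what is visible of it) and "xy" ([column, row] in pixels, amid what is visible of it).
- spot_point(picture, name): "xy" ([column, row] in pixels: a listed point, or the origin of a listed thing).
The state is a dict: "clock": time; "joints": joint angles; "qd": joint speeds; "effort": joint torques, N m; "ee_pos": TCP position; "eef_rot": TCP orientation; "force": force on the tool from outside, world axes, zero at the start; "torque": the same for the moment, N m; "opening": finger opening in m; "gripper_force": force on a finger pad.
Only numpy, scipy, OpenCV 4.12 (cv2) and the standard library are available. Lean on these libraries where they do the work, as an engineer would, in place of code of your own. Each camera call takes 0.05 s, during which the arm holds its last target. There are 200 camera calls.

### The job

The lift-out tile in the middle of the fume cupboard's tiled work tray lies loose on its springy rubber seal and stands proud of the tiles on either side. Take the plastic spacer out of its rack, slide it all the way down into the side joint that is wide enough for it and let go of it; then press the tile down flush with its neighbours all round and finish still holding it down, so that a colleague can do up the clips underneath. Leave the beaker, the bottle and the mallet where they are.

Things in the scene. Friction and masses are not known exactly. Their poses are not given: they have to be found in the camera images.
- tray: fixed steel tray with tiles, 46 mm high. Origin: on the bench under the middle of the tile bay (tray spans x -100 to +180, y -175 to +175 mm); z up. Tile surface (flush level) 40 mm above the origin, floor of open joints 8 mm, rim 46 mm. Across its y: fixed tile, open joint, lift-out tile, open joint, fixed tile; beyond (+x) a row of three fixed grouted tiles
- tile: loose stoneware lift-out tile, 150 (x) x 120 (y) x 20 mm, 0.8 kg, two small steel lifting sockets in its top, axes about as the tray's. Origin: centre of its underside. Rests on four springy seal blocks near its corners, top 4 mm above flush level; about 10 N down at its middle brings it flush on a firm stop (goes no lower); let go, it rises. Can slide a few mm sideways
- corner0 (a point): point on the top face of the lift-out tile, 5 mm in from its +x +y corner in the tile's own axes; 40 mm above the tray's origin when flush
- corner1 (a point): point on the top face of the lift-out tile, 5 mm in from its +x -y corner in the tile's own axes; 40 mm above the tray's origin when flush
- corner2 (a point): point on the top face of the lift-out tile, 5 mm in from its -x +y corner in the tile's own axes; 40 mm above the tray's origin when flush
- corner3 (a point): point on the top face of the lift-out tile, 5 mm in from its -x -y corner in the tile's own axes; 40 mm above the tray's origin when flush
- full_tile: fixed full-width neighbour tile, 158 (x) x 100 (y) mm, its top at the flush level; axes as the tray's. Origin: centre of its underside, 8 mm above the tray's origin, 114 mm to one side of it in y (either side). The joint between it and the lift-out tile is about 4 mm wide: too narrow for the spacer
- cut_tile: fixed neighbour tile cut narrower, 158 (x) x 84 (y) mm, its top at the flush level; axes as the tray's. Origin: centre of its underside, 8 mm above the tray's origin, 114 mm to the other side of it in y. The joint between it and the lift-out tile is about 12 mm wide (11 to 13), 32 mm deep and runs the whole length of the tile in x: wide enough for the spacer
- spacer: loose grey plastic joint spacer standing upright in its rack: a flat blade 50 mm wide (its x), 9 mm thick (its y) and 77 mm tall (its z), about 50 g. Origin: centre of its lower end. The lowest 14 mm taper to 4 mm thick; the uppermost 24 mm are a thicker grip, 16 mm across in y. Pushed right down into the wide joint it stands on the joint's floor with about 45 mm showing above the flush level
- rack: fixed white plastic rack block, 86 (x) x 56 (y) x 34 mm, with a slot in its top along its x in which the spacer stands on a floor 6 mm above the bench. Origin: centre of its underside. It may stand left or right of the tray
- beaker: loose glass beaker, 72 mm across, 90 mm tall, bystander. Origin: centre of its underside
- bottle: loose amber reagent bottle with a red cap, 72 mm across, 170 mm tall, bystander. Origin: centre of its underside
- mallet: loose rubber mallet lying on the bench to one side of the tray, handle pointing away from the robot, bystander. Origin: on the bench under the middle of its head (85 x 54 mm); the 220 mm handle points to its own +y
Not all that is in view belongs to the job. What is shaped like the spacer but orange, pink or turquoise is not meant.

How it is judged (in metres and radians):
On the way:
1. the spacer stands fully down in the wide joint and has been let go of (z of spacer in the frame of tray below 0.0125 m and x of spacer in the frame of tray between -0.052 and 0.052 m and y of spacer in the frame of tray between -0.085 and 0.085 m and angle between spacer's own z axis and vertical below 0.2 rad and angle between the x axis of spacer and the x axis of tray, either way round below 0.15 rad and contact force between each of the arm, the fingers and spacer below 0.3 N), for 0.2 s.
At the end, for the whole second after the job is handed in: Robot pressing the tile (over 4 N), its four top corners within 1.5 mm of flush; spacer upright (within 0.2 rad) in the wide joint along it, within 4.5 mm of the joint floor and 52 mm of the joint middle, in line (0.15 rad), untouched; both at rest (all of step 1 and z of corner0 in the frame of tray between 0.0385 and 0.0415 m and z of corner1 in the frame of tray between 0.0385 and 0.0415 m and z of corner2 in the frame of tray between 0.0385 and 0.0415 m and z of corner3 in the frame of tray between 0.0385 and 0.0415 m and contact force between any of the fingers, the arm and tile above 4 N and linear speed of each of tile, spacer below 0.02 m/s); the arm keeps its last pose, push and grip.
It fails at once if the beaker, the bottle or the mallet is moved more than 20 mm (distance of any of beaker, bottle, mallet from where it was at the start of the episode above 0.02 m).
It also fails if it takes over 54 s, if anything falls off the work surface, if the arm or the gripper's body presses on something with over 40 N, if the wrist force passes 120 N, or if a joint passes its speed limit or range.

## Working session

There is one attempt and no reset: what is moved stays moved. The work goes in short steps, Python scripts to look and compute and a tool call to move; the robot and the scene stay as the last step left them, time stands still between calls to the robot, and variables do not carry over. Pictures are saved under pics/ and viewed, at most 10 in all, crops included, and the job is handed in when it is done.

Besides the shell and the picture viewer there is one more tool, called after "Emit:" by a JSON object that holds its "fn" and its "kwargs", one argument or row to a line. play_rows: Moves the arm, as the interface text tells. Its arguments: {"type":"object","properties":{"plan":{"type":"array","items":{"type":"array","items":{"type":"array","items":{"type":"number"}}}},"newtons":{"type":"number"}},"required":["plan"]}

```bash
mkdir -p pics; cat > h.py <<'E'
import numpy as np, cv2
from bench import r, get_image, job, masks_of, spot_point
def cloud(p):
    K=p["camera_matrix"];k=p["k1"];z=p["z_map"]
    H,W=z.shape
    v,u=np.mgrid[:H,:W].astype(np.float64)
    pts=np.stack([u,v],-1).reshape(-1,1,2)
    n=cv2.undistortPoints(pts,np.array(K,float),np.array([k,0,0,0,0],float)).reshape(H,W,2)
    c=np.dstack([n*z[...,None],z])
    R=cv2.Rodrigues(np.array(p["rvec"],float))[0]
    w=(c-np.array(p["tvec"]).ravel())@R
    w[z==0]=np.nan
    return w
def save(name,img,box=None,s=1):
    if box: img=img[box[1]:box[3],box[0]:box[2]]
    cv2.imwrite("pics/"+name,cv2.resize(img[...,::-1],None,fx=s,fy=s,interpolation=cv2.INTER_CUBIC))
E
python3 - <<'E'
from h import *
a=[get_image("scene"),get_image("top")]
save("both.png",np.vstack([x["frame"] for x in a]),None,0.7)
for p,nm in zip(a,["scene","top"]):
    w=cloud(p); print(nm)
    for n in ["tray","tile","full_tile","cut_tile","spacer","rack","beaker","bottle","mallet"]:
        for m in masks_of(p,n)[:3]:
            q=w[m["region"]]; q=q[~np.isnan(q[:,0])]
            if len(q)<5: continue
            print(n,round(m["confidence"],2),np.round(m["xy"]),np.round(np.percentile(q,[3,50,97],axis=0)*1000).astype(int).tolist())
E
```

```text
scene
tray 0.77 [303. 277.] [[447, -141, 6], [675, 48, 41], [754, 206, 48]]
tile 0.81 [302. 230.] [[483, -44, 37], [561, 18, 45], [629, 78, 48]]
full_tile 0.91 [258. 230.] [[503, -134, 37], [580, -86, 41], [650, -40, 44]]
cut_tile 0.73 [350. 236.] [[458, 82, 34], [535, 126, 41], [604, 172, 43]]
spacer 0.96 [138. 172.] [[497, -463, 2], [510, -438, 48], [519, -416, 79]]
spacer 0.76 [216. 181.] [[467, -242, 23], [500, -225, 76], [506, -217, 80]]
spacer 0.72 [189. 150.] [[385, -385, 6], [396, -359, 50], [402, -337, 78]]
rack 0.81 [176. 191.] [[470, -373, 2], [523, -323, 32], [551, -299, 38]]
rack 0.29 [303. 279.] [[451, -141, 8], [676, 47, 41], [754, 206, 48]]
beaker 0.73 [447. 232.] [[435, 316, 2], [487, 348, 57], [506, 381, 90]]
bottle 0.64 [466. 312.] [[665, 356, 11], [695, 382, 106], [711, 416, 171]]
mallet 0.57 [113. 247.] [[667, -416, 11], [716, -388, 32], [893, -336, 55]]
mallet 0.34 [304. 275.] [[445, -143, 2], [673, 50, 41], [754, 207, 48]]
top
tray 0.97 [250. 170.] [[438, -149, 7], [649, 45, 40], [739, 201, 47]]
tile 0.65 [263. 212.] [[478, -41, 39], [549, 18, 43], [620, 77, 47
[... 195 characters left out ...]
 [479, -232, 74], [502, -217, 79]]
spacer 0.57 [436. 277.] [[382, -385, 47], [390, -358, 76], [397, -337, 79]]
spacer 0.51 [421. 228.] [[478, -346, 28], [500, -333, 80], [524, -323, 85]]
rack 0.66 [413. 228.] [[458, -369, -1], [499, -326, 32], [546, -301, 36]]
rack 0.3 [ 98. 158.] [[639, 356, 4], [662, 377, 110], [698, 412, 170]]
beaker 0.73 [116. 249.] [[434, 314, 1], [469, 361, 40], [500, 382, 90]]
beaker 0.66 [411. 229.] [[458, -367, 8], [493, -324, 32], [543, -301, 36]]
bottle 0.97 [ 99. 161.] [[639, 356, 0], [663, 377, 110], [703, 417, 170]]
bottle 0.71 [115. 247.] [[434, 314, 1], [469, 361, 40], [499, 382, 90]]
mallet 0.61 [430. 144.] [[654, -416, 13], [700, -388, 33], [888, -338, 54]]
```

View pics/both.png

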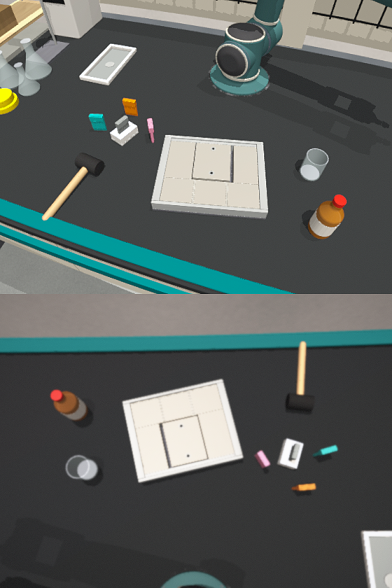

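Top picture (half scale shown), full-res pixels: candidates are pink (376,237), turquoise (~468,225), orange (436,277) and the grey one in the white rack (421,228). The grey one in the rack fits the description. I'll confirm it in a crop and measure it along with the joint.

```bash
python3 - <<'E'
from h import *
out=[]
def rect(q,lbl):
    q=q[~np.isnan(q[:,0])]
    (c,s,a)=cv2.minAreaRect((q[:,:2]*1000).astype(np.float32))
    print(lbl,len(q),np.round(c,1),np.round(s,1),round(a,1),"z",np.round(np.percentile(q[:,2],[10,50,90])*1000,1))
for nm in ["scene","top"]:
    p=get_image(nm); w=cloud(p); print(nm)
    def roi(x0,x1,y0,y1,z0,z1): 
        return (w[...,0]>x0)&(w[...,0]<x1)&(w[...,1]>y0)&(w[...,1]<y1)&(w[...,2]>z0)&(w[...,2]<z1)
    g=roi(.44,.56,-.38,-.29,.07,.095); rect(w[g],"spacer top")
    rect(w[roi(.44,.57,-.40,-.27,.028,.042)],"rack top")
    for n in ["tile","cut_tile","full_tile"]:
        m=masks_of(p,n)[0]["region"]; m=cv2.erode(m.astype(np.uint8),np.ones((3,3)))>0
        rect(w[m&(w[...,2]>.03)],n)
    d=roi(.42,.66,.04,.12,.0,.028); rect(w[d],"joint")
    rect(w[roi(.38,.8,-.2,.26,.03,.06)],"tray")
    u=np.argwhere(g).mean(0)[::-1] 
    print(u)
    b=[(155,150,300,280),(360,180,480,300)][nm=="top"]
    c=p["frame"][b[1]:b[3],b[0]:b[2]]; out.append(cv2.resize(c,(390,390)))
    t=[(230,180,390,310),(180,140,330,270)][nm=="top"]
    c=p["frame"][t[1]:t[3],t[0]:t[2]]; out.append(cv2.resize(c,(390,290)))
save("crop.png",np.hstack([np.vstack([out[0],out[1]]),np.vstack([out[2],out[3]])]),None,0.87)
E
```

```text
scene
spacer top 161 [ 503.9 -335.7] [18.4 50.9] 70.0 z [73.2 82.1 85.3]
rack top 437 [ 504.2 -335.7] [59.2 88.9] 68.8 z [31.7 34.9 37.7]
tile 2571 [552.2  17.7] [154.2 118.1] 12.6 z [42.8 44.9 46.7]
cut_tile 1728 [531. 127.] [154.  80.] 11.2 z [38.8 40.8 42.6]
full_tile 1828 [575.7 -87.9] [156.7  86.8] 12.2 z [39.  40.9 42.6]
joint 225 [530.6  81.7] [146.2  10.7] 11.5 z [ 7.6  9.6 17.1]
tray 15521 [592.6  26.8] [285.1 350.7] 12.3 z [38.9 41.7 46.7]
[173.11801242 172.96273292]
top
spacer top 192 [ 502.1 -336.5] [16.  50.4] 71.0 z [76.9 81.6 83.9]
rack top 644 [ 501.7 -337.1] [56.7 87. ] 70.3 z [30.5 32.9 35.4]
tile 3087 [548.2  18.2] [151.9 117.1] 11.2 z [40.6 43.1 45.4]
cut_tile 2096 [527.6 127. ] [152.5  76.5] 12.1 z [36.8 39.1 41.4]
full_tile 2344 [572.5 -86.8] [157.2  86.6] 11.9 z [36.6 39.  41.3]
joint 447 [523.3  77.7] [ 77.3 207.5] 89.0 z [ 1.3  6.8 18.5]
tray 16965 [591.5  26.9] [283.  350.4] 11.8 z [37.1 40.5 45.3]
[422.21354167 224.65104167]
```

View pics/crop.png

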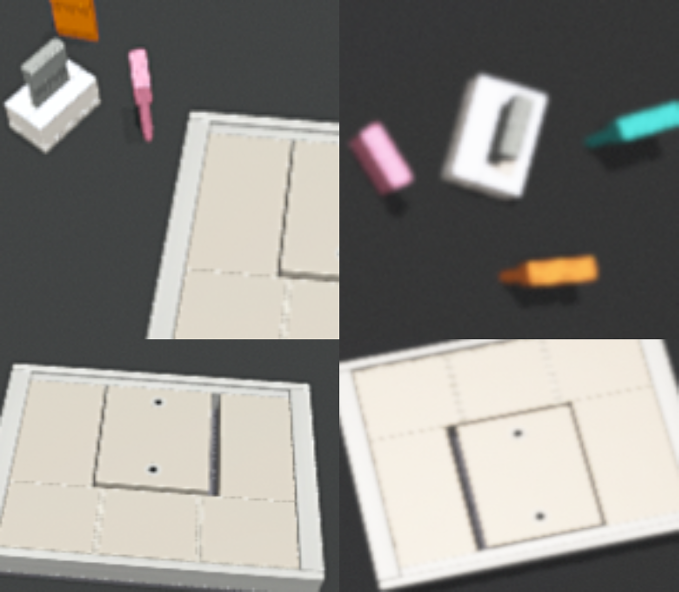

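The crop shows the grey spacer upright in the white rack, at (422,225) in top. The wide joint is the dark one on the +y (cut tile) side. Next I'll work out the moves.

```bash
python3 - <<'E'
from h import *
s=r.read_state(); R=np.array(s["eef_rot"]); print(np.round(R,3).tolist(), np.round(s["ee_pos"],4), s["clock"],s["opening"],s["force"], r.nose_length)
print(np.degrees(np.arctan2(R[1,1],R[0,1])))
E
```

```text
[[-0.966, 0.257, -0.0], [0.257, 0.966, -0.0], [0.0, -0.0, -1.0]] [0.1734 0.6523 0.2393] 1.4 0.08533740401218656 [-1.14519847  0.33200089 -1.65072388] 0.008
75.11412761007625
```

Emit:
{"fn": "play_rows", "kwargs": {
  "plan": [
    [[27,-42,0,0,0,-0.02,1],[27,-42,0,0,0,-0.02,1],[27,-42,0,0,0,-0.02,1],[27,-42,0,0,0,-0.02,1],[27,-42,0,0,0,0,1],[27,-42,0,0,0,0,1],[27,-42,0,0,0,0,1],[27,-42,0,0,0,0,1],[27,-42,0,0,0,0,1],[27,-42,0,0,0,0,1],[27,-42,0,0,0,0,1],[27,-42,0,0,0,0,1],[0,-50,0,0,0,0,1],[0,-50,0,0,0,0,1],[0,-50,0,0,0,0,1],[0,-50,0,0,0,0,1],[0,-50,0,0,0,0,1],[0,-50,0,0,0,0,1],[0,-50,0,0,0,0,1],[0,-50,0,0,0,0,1]]
  ],
  "newtons": 40
}}

```text
clock: 3.9
ee_pos: [0.4971, -0.2533, 0.2395]
eef_rot: [[-0.943, 0.333, 0.0], [0.333, 0.943, -0.0], [-0.001, -0.0, -1.0]]
force: [0.4, 0.3, -0.1]
opening: 0.0857
gripper_force: 0.0
```

Emit:
{"fn": "play_rows", "kwargs": {
  "plan": [
    [[3,-42,0,0,0,0,1],[3,-42,0,0,0,0,1],[0,0,-40,0,0,0,1],[0,0,-40,0,0,0,1],[0,0,-20,0,0,0,1],[0,0,0,0,0,0,1]]
  ]
}}

```text
clock: 4.65
ee_pos: [0.5032, -0.3354, 0.1386]
eef_rot: [[-0.943, 0.333, -0.001], [0.333, 0.943, 0.001], [0.002, 0.0, -1.0]]
force: [0.4, 1.2, 0.1]
opening: 0.0854
gripper_force: 0.0
```

```bash
python3 - <<'E'
from h import *
s=r.read_state(); print(np.round(s["ee_pos"],4),s["opening"])
a=[]
for nm in ["scene","top"]:
    p=get_image(nm); b=(110,90,230,210) if nm=="scene" else (360,160,480,280)
    a.append(cv2.resize(p["frame"][b[1]:b[3],b[0]:b[2]],(390,390),interpolation=cv2.INTER_CUBIC))
save("pre.png",np.hstack(a))
E
```

```text
[ 0.5032 -0.3354  0.1386] 0.08541530179385382
```

View pics/pre.png

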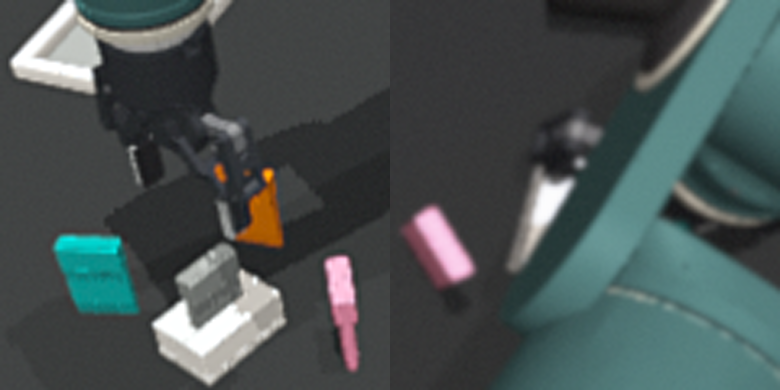

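The fingers straddle the grey spacer (scene crop around (210,285)) and the way down is clear, so I'm descending and gripping.

Emit:
{"fn": "play_rows", "kwargs": {
  "plan": [
    [[0,0,-30,0,0,0,1],[0,0,-30,0,0,0,1],[0,0,-20,0,0,0,1],[0,0,0,0,0,0,1],[0,0,0,0,0,0,-1],[0,0,0,0,0,0,-1],[0,0,0,0,0,0,-1],[0,0,0,0,0,0,-1],[0,0,0,0,0,0,-1],[0,0,0,0,0,0,-1],[0,0,0,0,0,0,-1],[0,0,0,0,0,0,-1]]
  ],
  "newtons": 40
}}

```text
clock: 6.25
ee_pos: [0.5036, -0.3358, 0.0598]
eef_rot: [[-0.943, 0.333, 0.001], [0.333, 0.943, -0.0], [-0.001, -0.0, -1.0]]
force: [-0.6, 0.1, 4.6]
opening: 0.0156
gripper_force: 39.6
```

Emit:
{"fn": "play_rows", "kwargs": {
  "plan": [
    [[0,0,30,0,0,0,-1],[0,0,45,0,0,0,-1],[0,0,30,0,0,0,-1],[4,42,0,0,0,0.055,-1],[4,42,0,0,0,0.055,-1],[4,42,0,0,0,0.055,-1],[4,42,0,0,0,0.055,-1],[4,42,0,0,0,0.055,-1],[4,42,0,0,0,0.055,-1],[3,42,0,0,0,0.055,-1],[3,42,0,0,0,0.055,-1],[3,42,0,0,0,0.055,-1],[3,41,-10,0,0,0.055,-1],[0,0,-35,0,0,0,-1],[0,0,0,0,0,0,-1],[0,0,0,0,0,0,-1]]
  ]
}}

```text
clock: 8.25
ee_pos: [0.5397, 0.083, 0.1203]
eef_rot: [[-0.978, -0.208, 0.0], [-0.208, 0.978, 0.0], [-0.0, -0.0, -1.0]]
force: [0.5, -0.2, -0.2]
opening: 0.0157
gripper_force: 39.1
```

```bash
cat > m.py <<'E'
from h import *
import sys
s=r.read_state(); print(s["clock"],np.round(s["ee_pos"],4),s["opening"],np.round(s["force"],1))
p=get_image("scene"); w=cloud(p)
yaw=np.radians(12); ex=np.array([np.cos(yaw),np.sin(yaw)]); ey=np.array([-ex[1],ex[0]])
t=np.dstack([(w[...,:2]-[.553,.0186])@ex,(w[...,:2]-[.553,.0186])@ey,w[...,2]])*1000
tcp=np.array(s["ee_pos"])[:2]-[.553,.0186]; print("tcp in tray",tcp@ex*1000,tcp@ey*1000)
d=(abs(t[...,0])<75)&(t[...,1]>50)&(t[...,1]<85)&(t[...,2]<28)
q=t[d]; print("joint",len(q),np.percentile(q,[3,50,97],axis=0).round(1).tolist())
for lo in range(-75,75,30):
    z=q[(q[:,0]>lo)&(q[:,0]<lo+30)]
    if len(z)>8: print(lo,len(z),np.percentile(z[:,1],[5,50,95]).round(1))
for m in masks_of(p,"spacer")[:4]:
    z=t[m["region"]]; z=z[~np.isnan(z[:,0])]
    print("spacer",round(m["confidence"],2),np.round(m["xy"]),np.percentile(z,[3,50,97],axis=0).round(1).tolist())
b=(250,110,390,250)
save(sys.argv[1],p["frame"],b,4)
E
python3 m.py over.png
```

```text
8.25 [0.5397 0.083  0.1203] 0.015740320486797122 [ 0.5 -0.2 -0.2]
tcp in tray 0.36356677205112603 65.81125149231414
joint 166 [[-65.1, 61.7, 6.5], [12.4, 66.1, 9.4], [57.3, 71.0, 19.0]]
-75 19 [63.  63.6 66. ]
-45 20 [63.6 65.8 66.7]
-15 48 [61.6 66.6 71. ]
15 54 [62.2 66.9 70.9]
45 25 [62.4 67.4 71. ]
spacer 0.79 [188. 152.] [[-245.4, -363.6, 2.6], [-232.5, -338.7, 47.2], [-226.1, -313.8, 78.2]]
spacer 0.72 [136. 174.] [[-147.5, -463.6, 2.4], [-136.8, -437.0, 47.1], [-131.4, -414.7, 78.2]]
spacer 0.67 [215. 180.] [[-208.9, -263.9, 1.2], [-103.4, -226.8, 74.7], [-95.6, -219.0, 80.1]]
spacer 0.59 [332. 213.] [[-21.6, 57.4, 73.1], [21.4, 65.3, 141.6], [27.6, 72.9, 146.0]]
```

View pics/over.png

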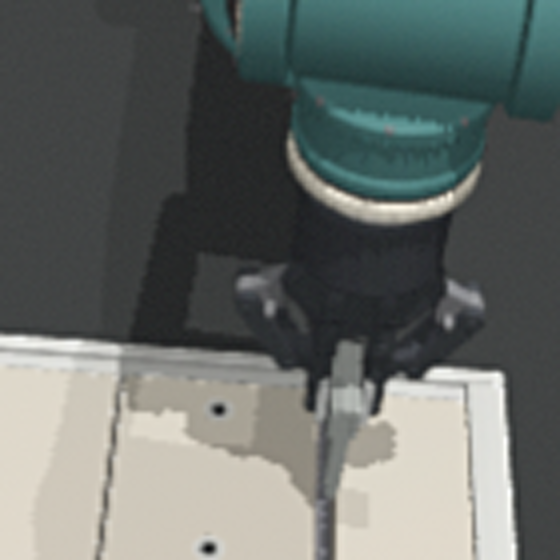

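The spacer hangs directly over the joint (dark line at crop (320,500)). It sits about 1 mm to -y of the joint's middle, so I'll correct that while descending.

Emit:
{"fn": "play_rows", "kwargs": {
  "plan": [
    [[0,1,-12,0,0,0,-1],[0,0,-10,0,0,0,-1],[0,0,-6,0,0,0,-1],[0,0,-5,0,0,0,-1],[0,0,-5,0,0,0,-1],[0,0,0,0,0,0,-1]]
  ]
}}

```text
clock: 9.1
ee_pos: [0.5393, 0.0843, 0.0809]
eef_rot: [[-0.978, -0.209, -0.001], [-0.209, 0.978, -0.0], [0.001, 0.0, -1.0]]
force: [1.1, 0.4, -0.0]
opening: 0.0153
gripper_force: 39.1
```

Emit:
{"fn": "play_rows", "kwargs": {
  "plan": [
    [[0,0,-4,0,0,0,-1],[0,0,-4,0,0,0,-1],[0,0,-4,0,0,0,-1],[0,0,0,0,0,0,-1]]
  ]
}}

```text
clock: 9.6
ee_pos: [0.5392, 0.0843, 0.0689]
eef_rot: [[-0.978, -0.209, -0.001], [-0.209, 0.978, -0.0], [0.001, 0.0, -1.0]]
force: [0.6, -0.8, -0.9]
opening: 0.0155
gripper_force: 39.1
```

Emit:
{"fn": "play_rows", "kwargs": {
  "plan": [
    [[0,0,-3,0,0,0,-1],[0,0,-2,0,0,0,-1],[0,0,-2,0,0,0,-1],[0,0,0,0,0,0,-1]]
  ]
}}

```text
clock: 10.1
ee_pos: [0.5393, 0.0843, 0.0621]
eef_rot: [[-0.978, -0.209, -0.0], [-0.209, 0.978, -0.0], [0.0, -0.0, -1.0]]
force: [1.0, -1.3, -0.8]
opening: 0.0153
gripper_force: 39.1
```

Emit:
{"fn": "play_rows", "kwargs": {
  "plan": [
    [[0,0,-1,0,0,0,-1],[0,0,-1,0,0,0,-1],[0,0,0,0,0,0,-1]]
  ]
}}

```text
clock: 10.48
ee_pos: [0.5398, 0.0844, 0.0617]
eef_rot: [[-0.978, -0.209, 0.001], [-0.209, 0.978, -0.0], [-0.001, -0.0, -1.0]]
force: [-6.7, -1.8, 13.6]
opening: 0.0154
gripper_force: 41.3
```

Emit:
{"fn": "play_rows", "kwargs": {
  "plan": [
    [[0,0,1,0,0,0,-1],[0,0,0,0,0,0,0.2],[0,0,0,0,0,0,0.2],[0,0,0,0,0,0,0.2],[0,0,0,0,0,0,0.2],[0,0,20,0,0,0,0.2],[0,0,40,0,0,0,0.2],[0,0,30,0,0,0,0.2],[0,0,0,0,0,0,0.2]]
  ]
}}

```text
clock: 11.6
ee_pos: [0.5406, 0.0845, 0.1554]
eef_rot: [[-0.978, -0.209, 0.005], [-0.209, 0.978, 0.001], [-0.005, -0.001, -1.0]]
force: [0.6, 0.0, -0.8]
opening: 0.0512
gripper_force: 0.0
```

```bash
python3 m.py after.png
```

```text
11.6 [0.5406 0.0845 0.1554] 0.05116222255021513 [ 0.6  0.  -0.8]
tcp in tray 1.5230214390365784 67.02392405420733
joint 92 [[-10.9, 61.7, 6.7], [33.9, 65.8, 9.4], [57.6, 71.1, 26.2]]
-15 10 [61.5 61.8 62. ]
15 53 [62.2 67.  71. ]
45 27 [62.5 67.5 71. ]
spacer 0.89 [188. 151.] [[-250.3, -363.5, 0.0], [-232.9, -337.0, 45.7], [-225.7, -313.3, 78.4]]
spacer 0.64 [330. 227.] [[-17.6, 58.6, 23.1], [19.9, 65.7, 83.6], [27.9, 73.9, 88.1]]
spacer 0.56 [137. 171.] [[-151.0, -466.6, 1.3], [-137.0, -439.1, 46.0], [-131.4, -414.5, 78.2]]
spacer 0.51 [213. 182.] [[-182.9, -243.4, 2.6], [-101.2, -226.7, 75.0], [-95.2, -218.6, 80.0]]
```

View pics/after.png

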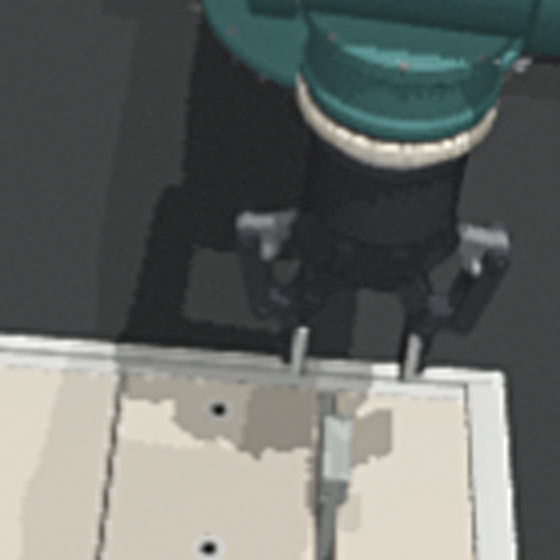

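The spacer is fully seated and upright (top at about z 85, crop (335,450)), with the fingers clear. Next I'll shut the gripper and press on the middle of the tile, between the sockets.

Emit:
{"fn": "play_rows", "kwargs": {
  "plan": [
    [[5,-33,0,0,0,0,-1],[6,-33,0,0,0,0,-1],[0,0,-30,0,0,0,-1],[0,0,-30,0,0,0,-1],[0,0,-30,0,0,0,-1],[0,0,-6,0,0,0,-1],[0,0,0,0,0,0,-1],[0,0,0,0,0,0,-1]]
  ]
}}

```text
clock: 12.7
ee_pos: [0.551, 0.0184, 0.0566]
eef_rot: [[-0.978, -0.209, 0.002], [-0.209, 0.978, -0.0], [-0.001, -0.0, -1.0]]
force: [-0.2, 0.1, -0.5]
opening: -0.0
gripper_force: 0.0
```

Emit:
{"fn": "play_rows", "kwargs": {
  "plan": [
    [[0,0,-3,0,0,0,-1],[0,0,-3,0,0,0,-1],[0,0,-2,0,0,0,-1],[0,0,0,0,0,0,-1],[0,0,0,0,0,0,-1]]
  ]
}}

```text
clock: 13.32
ee_pos: [0.5508, 0.0184, 0.0481]
eef_rot: [[-0.978, -0.209, 0.001], [-0.209, 0.978, 0.0], [-0.001, -0.0, -1.0]]
force: [-2.3, 0.4, 8.1]
opening: 0.0
gripper_force: 4.3
```

Emit:
{"fn": "play_rows", "kwargs": {
  "plan": [
    [[0,0,-1,0,0,0,-1],[0,0,-1,0,0,0,-1],[0,0,0,0,0,0,-1],[0,0,0,0,0,0,-1]]
  ]
}}

```text
clock: 13.82
ee_pos: [0.5509, 0.0184, 0.0479]
eef_rot: [[-0.978, -0.209, 0.001], [-0.209, 0.978, -0.0], [-0.001, -0.0, -1.0]]
force: [-14.1, -0.2, 30.3]
opening: 0.0003
gripper_force: 15.1
```

Emit:
{"fn": "play_rows", "kwargs": {
  "plan": [
    [[0,0,0.6,0,0,0,-1],[0,0,0,0,0,0,-1],[0,0,0,0,0,0,-1]]
  ]
}}

```text
clock: 14.2
ee_pos: [0.5509, 0.0184, 0.0479]
eef_rot: [[-0.978, -0.209, 0.001], [-0.209, 0.978, -0.0], [-0.001, -0.0, -1.0]]
force: [-10.0, -0.2, 23.9]
opening: 0.0003
gripper_force: 11.7
```

```bash
cat >> m.py <<'E'
def zm(x,y): 
    k=(abs(t[...,0]-x)<14)&(abs(t[...,1]-y)<10)&(t[...,2]>30)&(t[...,2]<60); return round(float(np.median(t[k][:,2])),1),int(k.sum())
print("corners",[zm(x,y) for x in(60,-60) for y in(45,-45)],"neighbours",[zm(x,y) for x in(60,-60) for y in(100,-100)])
E
python3 m.py press.png
```

```text
14.2 [0.5509 0.0184 0.0479] 0.0002608094598168549 [-10.   -0.2  23.9]
tcp in tray -2.1087053804569984 0.19481253423120998
joint 95 [[-21.8, 61.3, 6.8], [32.9, 65.1, 9.6], [58.2, 71.0, 24.6]]
-15 10 [61.4 61.7 62. ]
15 53 [62.2 66.6 70.9]
45 27 [62.6 67.5 71. ]
spacer 0.91 [188. 152.] [[-245.2, -363.4, 1.9], [-232.8, -337.8, 48.1], [-225.9, -313.5, 78.4]]
spacer 0.88 [136. 174.] [[-159.3, -464.6, 0.1], [-137.0, -438.6, 44.3], [-131.3, -414.6, 78.3]]
spacer 0.54 [216. 180.] [[-192.2, -245.6, 0.6], [-107.0, -227.9, 75.4], [-95.4, -218.5, 80.4]]
spacer 0.52 [328. 226.] [[-18.8, 57.0, 25.7], [19.0, 65.2, 83.8], [27.7, 72.4, 87.7]]
corners [(40.7, 87), (40.2, 99), (nan, 0), (40.1, 1)] neighbours [(40.5, 91), (40.6, 90), (41.0, 69), (40.8, 70)]
  return _methods._mean(a, axis=axis, dtype=dtype,
  ret = ret.dtype.type(ret / rcount)
```

View pics/press.png

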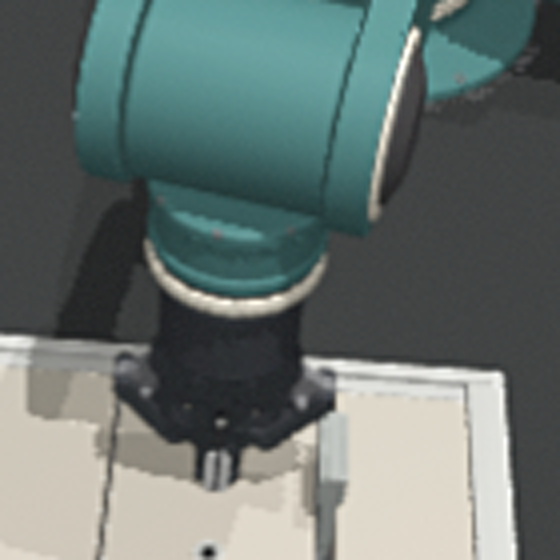

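The far corners are flush with their neighbours (40.2–40.7 mm against 40.5–40.6 mm). The near corners are hidden by the arm, but the tile's middle is on its firm stop. The spacer at crop (330,450) is upright and has not moved, and the push is 24 N, so I'm handing in.

```bash
python3 -c "
from bench import job; print(job.close_job())"
```

```text
the job is handed in; nothing more can be done
None
```

I handed the job in with the spacer standing fully down and released in the wide joint, and the gripper holding the tile down at about 24 N; the two far corners measured flush, the two near ones were hidden by the arm, and no verdict came back.

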